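Put the long pencil through the clipboard's pencil holder

ROBOT

A 6-joint arm with a two-finger parallel gripper is mounted at the origin on the work surface. World frame = base frame: x ahead of the robot, y to its left, z up, the work surface at z = 0. Lengths are in m, angles in rad, forces in N, time in s.
With the tool pointing down it reaches from about 0.3 to 0.775 m from the base axis. Payload 14.6 kg.
Tool frame: the origin (TCP) lies on the centre line of the jaws, within the pads' length; the fingertips stand 19 mm ahead of it and the grasp point (between the pads) is the TCP; y points along the fingers, x is the direction in which the jaws open and shut, and the axes are right-handed (so a half turn about y gives the same grasp; the last joint's range is limited). The gripper opens to 94 mm and grips with 3 to 60 N. Pads are 16 mm wide; open, the fingers measure 119 mm over their backs; the gripper's body (75 mm by 177 mm) begins 78 mm behind the grasp point.
Start: joints at [-1.169, 0.3, 1.521, -0, 1.321, -0.067], TCP at [0.248, -0.491, 0.224] pointing down, gripper open.
Joint ranges: [-3.03, 3.03], [-0.79, 2.21], [0.23, 2.52], [-1.04, 4.18], [0, 3.07], [-2.55, 2.55]. Speed limits (rad/s): [2.22, 2.22, 2.57, 3.14, 3.14, 3.14].

INTERFACE

Orientations are given as [roll, pitch, yaw] about the fixed x, y, z axes, in that order (R = Rz(yaw) Ry(pitch) Rx(roll)).
In Python, from station import get_obs, cams, workorder gives the robot as it stands.
- The arm moves only by the shell command python3 -m handwheel 'ROWS' [FORCE]. ROWS is JSON, a list of rows, each an object of numbers: "fingers": the opening, from -1 (shut) to 1 (fully open); "x", "y", "z": the shift along the tool's x, y, z in m; "spin": the turn about the tool's y in degrees. In form: [{"fingers": .., "x": .., "y": .., "z": .., "spin": ..}, ...]. A call has exactly 10 rows; each row is the pose to reach, as a shift and turn from the pose commanded when the call began, along the tool's axes at that moment; what a row does not reach only later rows make up. A row lasts 1/10 s, in which the tool goes at most 50 mm and 8.59 degrees, less where a joint would pass 70% of its speed; a pose out of reach is approached as far as the arm can. A call with a gripper value outside its range is refused whole. The fingers move at their own pace and stop on an object; FORCE is the grip in N (left out, the last holds). Time passes only in rows, so rows that repeat a pose let the fingers close, or fill a call up. It gives the time, the measured TCP pose, the force and the opening at its end, in the units of the state.
- get_obs(): the state, without advancing time (a new reading comes with each control period).
- cams.camera(name): name is "side" or "top" or "wrist"; returns (picture, depth): 384x512x3 uint8, red, green, blue; 384x512 float32, m along the optical axis (not along the pixel's ray), 0 where there is no reading.
- cams.get_calibration(name): a dict with "fx", "fy", "cx", "cy" (pixels), "view" (4x4, takes a point from world to camera coordinates). Camera axes: x right, y down, z forward; pixel columns grow to the right and rows downward; lengths in m; the calibration is good to about 2 mm. A picture is of the moment at which its call begins: read the wrist's pose just before it. get_calibration takes no time and is no camera call; for the wrist camera it gives the pose at the moment of the call.
- workorder.hand_in(): hands the job in, once; it reports no verdict.
The state is a dict: "time_s": time; "qpos": joint angles; "joint_vel": joint speeds; "tau": joint torques, N m; "ee_pos": TCP position; "eef_rot": TCP orientation; "force": force on the tool from outside, world axes, zero at the start; "moment": the same for the moment, N m; "grip_width": finger opening in m.
Only numpy, scipy, OpenCV 4.12 (cv2) and the standard library are available. Lean on these libraries where they do the work, as an engineer would, in place of code of your own. Each camera call takes 0.05 s, during which the arm holds its last target. There are 200 camera calls.

TASK

Put the long pencil away in the clipboard's pencil holder: push it through both steel eyelets so that it sticks out well beyond them at either end, and let go of it there. Leave the other things on the desk where they are.

Things in the scene. Friction and masses are not known exactly. Their poses are not given: they have to be found in the camera images.
- clipboard: Blue plastic clipboard lying flat, stuck down to the desk so it does not shift: 165 mm (its x) by 235 mm (its y), 4 mm thick; origin at the centre of the underside, z up. Steel spring clip up to 22 mm high at the +y end (x -55 to 25, y 65 to 120 mm). The pencil holder stands near its +x long edge, at x 55, y 0 mm.
- holder (a point): Middle of the pencil holder, 45 mm above the desk, on the line through its two eyelets; axes as the clipboard's, the line runs along y. Eyelets: two rigid upright steel ears, 36 mm square, 4 mm thick, at y -25 and +25 mm from here, each with a central 20 mm round through hole; tops 63 mm above the desk, stems below 18 mm wide. Entry from either side.
- long_pencil: The longer of two yellow wooden six-sided pencils, loose on the desk: 180 mm long, 10 mm over the flats, 11.5 mm over the corners, about 15 g, rigid. Origin on its axis at mid-length (5 mm above the desk as it lies); x runs to the sharpened point, whose last 20 mm taper. Aluminium-capped blunt end at -x.
- long_pencil_point (a point): Sharpened tip of the long pencil, 90 mm from its middle.
- long_pencil_blunt (a point): Centre of the blunt end of the long pencil, 90 mm from its middle.
- short_pencil: The shorter yellow pencil, same section, 95 mm long; origin on its axis at mid-length, x towards its point. Not to be disturbed.
- eraser: Grey eraser block, 62 by 26 by 14 mm, loose; origin at the centre of the underside.
- pencil_cup: Clear acrylic open pencil cup, 76 mm across, 100 mm tall, loose; origin at the centre of the underside.
- mug: White ceramic mug, 82 mm across, 95 mm tall, loose; origin at the centre of the underside.
- note_pad: Square white note pad, 76 by 76 by 18 mm, loose; origin at the centre of the underside.
- stapler: Black desk stapler, 130 mm long (its x), 36 mm wide, 50 mm tall, loose; origin at the centre of the underside.
There are look-alikes about, which are no part of the job. What is shaped like the long_pencil but blue or purple is not meant.

How it is judged:
At the end, for the whole second after the job is handed in: The long pencil is at rest through both eyelets: its ends on opposite sides, each over 35 mm from the holder's middle along the eyelet line (8 mm past the ear's outer face); its axis within 0.25 rad of that line, its middle within 16 mm of it across and in height (((y of long_pencil_point in the frame of holder above 0.035 m and y of long_pencil_blunt in the frame of holder below -0.035 m) or (y of long_pencil_point in the frame of holder below -0.035 m and y of long_pencil_blunt in the frame of holder above 0.035 m)) and angle between the x axis of long_pencil and the y axis of holder, either way round below 0.25 rad and x of long_pencil in the frame of holder between -0.016 and 0.016 m and z of long_pencil in the frame of holder between -0.016 and 0.016 m and linear speed of long_pencil below 0.02 m/s and angular speed of long_pencil below 0.3 rad/s); the robot touches nothing.
It fails at once if the short pencil, eraser, cup, mug, note pad or stapler is moved more than 40 mm (distance of any of short_pencil, eraser, pencil_cup, mug, note_pad, stapler from where it was at the start of the episode above 0.04 m).
It also fails if it takes over 48 s, if anything falls off the work surface, if the arm or the gripper's body presses on something with over 40 N, if the wrist force passes 120 N, or if a joint passes its speed limit or range.

## Working session

There is one attempt and no reset: what is moved stays moved. The work goes in short steps, Python scripts to look and compute and a shell command to move; the robot and the scene stay as the last step left them, time stands still between calls to the robot, and variables do not carry over. Pictures are saved under pics/ and viewed, about 8 in all and at most 12, crops included, and the job is handed in when it is done.

```bash
ls; mkdir -p pics
python3 - <<'E'
from station import get_obs,cams
import cv2,numpy as np
print(get_obs())
for n in ['top','side']:
    p,d=cams.camera(n); cv2.imwrite(f'pics/{n}0.png',p[:,:,::-1]); np.savez(f'pics/{n}0.npz',p=p,d=d)
    print(n,cams.get_calibration(n))
E
```

```text
pics
{'time_s': 0.0, 'qpos': array([-1.16858792e+00,  3.00492861e-01,  1.52161450e+00,  2.85766270e-06,
        1.32068907e+00, -6.65805307e-02]), 'joint_vel': array([0.00109448, 0.00059568, 0.00215115, 0.00063988, 0.00035821,
       0.00116715]), 'tau': array([-3.44359971e-03, -5.31816852e+01, -3.52738345e+01,  7.07440870e-02,
        2.44933198e-02, -9.54093798e-05]), 'ee_pos': array([ 0.2484022 , -0.49042784,  0.22386024]), 'eef_rot': array([-1.57071348e+00,  1.20093163e-03, -1.10200805e+00]), 'force': array([-0.51942184, -0.07737055, -0.15554217]), 'moment': array([-0.00972824,  0.02752358, -0.03044682]), 'grip_width': 0.09351688014476134}
top {'fx': 419.17808244893314, 'fy': 419.17808244893314, 'cx': 254.01387787211945, 'cy': 187.58394077883173, 'view': array([[-0.01680774, -0.99966027, -0.01992119,  0.04374127],
       [-0.99110116,  0.01928846, -0.13170592,  0.55811017],
       [ 0.13204543,  0.01753023, -0.99108864,  1.06112134],
       [ 0.        ,  0.        ,  0.        ,  1.        ]])}
side {'fx': 477.0394885487232, 'fy': 477.0394885487232, 'cx': 267.46987016754423, 'cy': 189.31028718578665, 'view': array([[ 0.97995903, -0.19911174,  0.00590019, -0.5405881 ],
       [-0.11780891, -0.60319024, -0.7888489 ,  0.1293147 ],
       [ 0.16062802,  0.77234451, -0.61455886,  1.35080088],
       [ 0.        ,  0.        ,  0.        ,  1.        ]])}
```

View pics/top0.png

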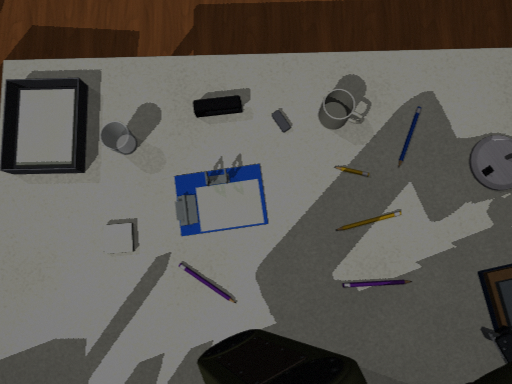

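View pics/side0.png

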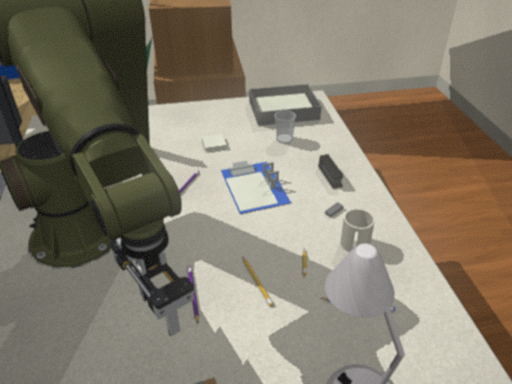

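Top view: the yellow pencils are at (337,229)-(400,212), about 63 px long, and at (335,167)-(368,175), about 34 px. The blue one (410,135) and the purple ones (375,283) and (208,282) are look-alikes. The first yellow pencil fits as the longer one. I'll measure it and confirm in one crop.

```bash
cat > h.py <<'E'
import numpy as np,cv2
def world(cal,u,v,d=None,z=None):
    V=cal['view'];R=V[:3,:3];t=V[:3,3];c=-R.T@t
    r=R.T@np.array([(u-cal['cx'])/cal['fx'],(v-cal['cy'])/cal['fy'],1.])
    return c+r*(d if z is None else (z-c[2])/r[2])
def cloud(cal,d):
    v,u=np.indices(d.shape);V=cal['view'];R=V[:3,:3];t=V[:3,3]
    P=np.stack([(u-cal['cx'])/cal['fx']*d,(v-cal['cy'])/cal['fy']*d,d],-1)
    return (P-t)@R
E
python3 - <<'E'
from h import *
from station import cams
f=np.load('pics/top0.npz');p,d=f['p'],f['d'];cal=cams.get_calibration('top')
W=cloud(cal,d);hsv=cv2.cvtColor(p,cv2.COLOR_RGB2HSV)
m=cv2.inRange(hsv,(12,110,50),(35,255,255));m[:100]=0;m[:,:300]=0;m[:,430:]=0
n,l,s,c=cv2.connectedComponentsWithStats(m)
for i in range(1,n):
    if s[i,4]<15: continue
    v,u=np.nonzero(l==i)
    X=np.array([world(cal,a,b,z=.006)[:2] for a,b in zip(u,v)]);mu=X.mean(0);_,_,vt=np.linalg.svd(X-mu);t=(X-mu)@vt[0]
    print('yellow',s[i],mu,vt[0],mu+t.min()*vt[0],mu+t.max()*vt[0])
b=cv2.inRange(hsv,(105,150,60),(122,255,255));b[:140]=0;b[260:]=0;b[:,:160]=0;b[:,290:]=0
ct=max(cv2.findContours(cv2.morphologyEx(b,cv2.MORPH_CLOSE,np.ones((25,25))),0,2)[0],key=cv2.contourArea)
q=np.float32([[world(cal,*k[0],z=.004)[:2] for k in ct]])*1000
r=cv2.minAreaRect(q);print('clip',r,cv2.boxPoints(r))
# ears
s_=np.zeros(d.shape,bool);s_[130:200,190:270]=1
e=W[s_&(W[...,2]>.03)&(d>0)];print(len(e));print(np.round(e[np.argsort(e[:,1])],3)[::3])
a=cv2.resize(p[150:245,320:415],(500,500),interpolation=2);bb=cv2.resize(p[145:225,180:260],(500,500)[:2],interpolation=2)
o=np.hstack([a,bb])[:, :, ::-1];o=cv2.convertScaleAbs(cv2.resize(o,(800,400)),alpha=1.5)
cv2.imwrite('pics/crop.png',o)
E
```

```text
yellow [336 167  27   8  85] [ 0.60636106 -0.22416247] [-0.22625826 -0.97406735] [ 0.61467746 -0.18835941] [ 0.59864831 -0.25736671]
yellow [337 213  58  17 243] [ 0.46754423 -0.26442714] [ 0.23674092 -0.97157282] [ 0.44793452 -0.18394989] [ 0.48489999 -0.33565433]
clip ((533.391845703125, 125.2538833618164), (163.46409606933594, 233.1516876220703), 7.092716693878174) [[ 4.3789102e+02  2.3084576e+02]
 [ 4.6667947e+02 -5.2177811e-01]
 [ 6.2889270e+02  1.9662003e+01]
 [ 6.0010425e+02  2.5102954e+02]]
74
[[0.574 0.102 0.064]
 [0.574 0.104 0.047]
 [0.589 0.104 0.065]
 [0.584 0.105 0.064]
 [0.595 0.105 0.062]
 [0.573 0.105 0.031]
 [0.599 0.105 0.053]
 [0.594 0.107 0.066]
 [0.605 0.107 0.062]
 [0.59  0.107 0.062]
 [0.585 0.108 0.059]
 [0.603 0.11  0.06 ]
 [0.568 0.152 0.036]
 [0.574 0.153 0.065]
 [0.572 0.154 0.063]
 [0.568 0.154 0.041]
 [0.581 0.154 0.037]
 [0.584 0.155 0.036]
 [0.592 0.155 0.052]
 [0.587 0.156 0.066]
 [0.59  0.156 0.065]
 [0.577 0.156 0.064]
 [0.585 0.156 0.062]
 [0.575 0.157 0.059]
 [0.601 0.159 0.062]]
```

View pics/crop.png

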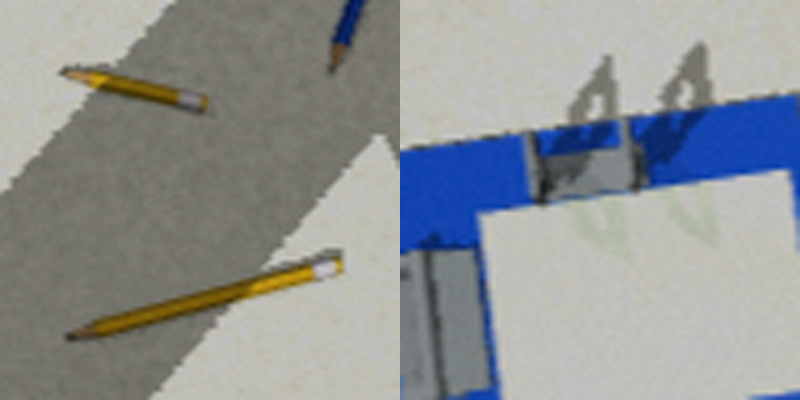

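The crop confirms it. The long pencil's point is at about pixel (336,230), towards world +y, and its capped end is at about (401,212). The short pencil lies above it. The two ears stand on the upper edge of the board. I'll insert point first, moving +y, and work out the first move now.

```bash
cat >> h.py <<'E'
from scipy.spatial.transform import Rotation as Ro
from station import get_obs,cams
H=np.array([.588,.132,.045]);HY=np.array([-.1235,.9923,0])
def go(target,yaw):
    o=get_obs();R=Ro.from_euler('xyz',o['eef_rot']);
    y=o['eef_rot'][2]
    print('t',o['time_s'],'pos',o['ee_pos'].round(4),'rot',o['eef_rot'].round(4),'F',o['force'].round(1),'w',round(o['grip_width'],4))
    print('shift mm',(R.inv().apply(np.array(target)-o['ee_pos'])*1000).round(1),'spin',round(-np.degrees(yaw-y),2))
E
python3 - <<'E'
from h import *
f=np.load('pics/top0.npz');d=f['d'];cal=cams.get_calibration('top')
t=world(cal,336.2,230,z=.005);b=world(cal,401.2,212.2,z=.006);u=(t-b)[:2];L=np.hypot(*u);u/=L
mid=(t+b)[:2]/2;print(t,b,L,mid,u)
g=mid-.025*u;yaw=np.arctan2(-u[0],u[1]);print(g,yaw)
go([*g,.15],yaw)
for n in ['top','side']:
    f=np.load(f'pics/{n}0.npz');W=cloud(cams.get_calibration(n),f['d'])
    for k in [(.1,.15),(.15,.25),(.25,.5)]:
        m=(f['d']>0)&(W[...,2]>k[0])&(W[...,2]<k[1])&(W[...,0]>.35)&(W[...,0]<.85)&(W[...,1]>-.6)&(W[...,1]<.4)
        if m.any(): print(n,k,m.sum(),W[m].min(0).round(2),W[m].max(0).round(2))
E
```

```text
[ 0.44540624 -0.18188967  0.005     ] [ 0.48942009 -0.35573136  0.006     ] 0.17932695068419302 [ 0.46741316 -0.26881051] [-0.24543915  0.969412  ]
[ 0.47354914 -0.29304581] 0.24797266909474505
t 0.1 pos [ 0.2484 -0.4905  0.224 ] rot [-1.5707e+00  1.0000e-03 -1.1020e+00] F [-0.1  0.6 -0.4] w 0.0939
shift mm [-74.3  74.1 290.1] spin -77.35
top (0.1, 0.15) 24 [0.65 0.35 0.1 ] [0.73 0.4  0.1 ]
side (0.1, 0.15) 15 [0.66 0.35 0.1 ] [0.73 0.39 0.1 ]
side (0.25, 0.5) 1568 [ 0.53 -0.6   0.3 ] [ 0.65 -0.54  0.4 ]
```

```bash
python3 -m handwheel '[{"fingers":0.2,"x":-0.0074,"y":0.0074,"z":0.029,"spin":-7.7},{"fingers":0.2,"x":-0.0149,"y":0.0148,"z":0.058,"spin":-15.5},{"fingers":0.2,"x":-0.022,"y":0.022,"z":0.087,"spin":-23.2},{"fingers":0.2,"x":-0.030,"y":0.030,"z":0.116,"spin":-31},{"fingers":0.2,"x":-0.037,"y":0.037,"z":0.145,"spin":-38.7},{"fingers":0.2,"x":-0.045,"y":0.044,"z":0.174,"spin":-46.4},{"fingers":0.2,"x":-0.052,"y":0.052,"z":0.203,"spin":-54},{"fingers":0.2,"x":-0.059,"y":0.059,"z":0.232,"spin":-62},{"fingers":0.2,"x":-0.067,"y":0.067,"z":0.261,"spin":-69.6},{"fingers":0.2,"x":-0.0743,"y":0.0741,"z":0.2901,"spin":-77.35}]' 20
python3 - <<'E'
from h import *
go([.4735,-.293,.022],.248)
p,d=cams.camera('wrist');cal=cams.get_calibration('wrist');np.savez('pics/w1.npz',p=p,d=d,**cal)
cv2.imwrite('pics/w1.png',p[:,:,::-1])
hsv=cv2.cvtColor(p,cv2.COLOR_RGB2HSV);m=cv2.inRange(hsv,(12,110,50),(35,255,255))
n,l,s,c=cv2.connectedComponentsWithStats(m)
for i in range(1,n):
    if s[i,4]<300: continue
    v,u=np.nonzero(l==i)
    X=np.array([world(cal,a,b,z=.007)[:2] for a,b in zip(u,v)]);mu=X.mean(0);_,_,vt=np.linalg.svd(X-mu,full_matrices=False);t=(X-mu)@vt[0]
    print('yellow',s[i],mu,vt[0],mu+t.min()*vt[0],mu+t.max()*vt[0])
E
```

```text
time_s: 1.1
ee_pos: [0.4744, -0.2922, 0.1497]
eef_rot: [-1.57, 0.0, 0.253]
force: [0.4, -0.6, 0.2]
grip_width: 0.0561
t 1.1 pos [ 0.4744 -0.2922  0.1497] rot [-1.5702e+00  5.0000e-04  2.5350e-01] F [ 0.4 -0.6  0.2] w 0.0561
shift mm [ -1.  127.7  -0.6] spin 0.31
yellow [ 253   88   12  141 1480] [ 0.46899225 -0.25884934] [-0.25284209  0.96750756] [ 0.48815668 -0.33218258] [ 0.45188327 -0.19338132]
yellow [376 122  46  64 687] [ 0.60632467 -0.21963243] [-0.23949252 -0.97089821] [ 0.6155456  -0.18225095] [ 0.5984674  -0.25148564]
```

View pics/w1.png

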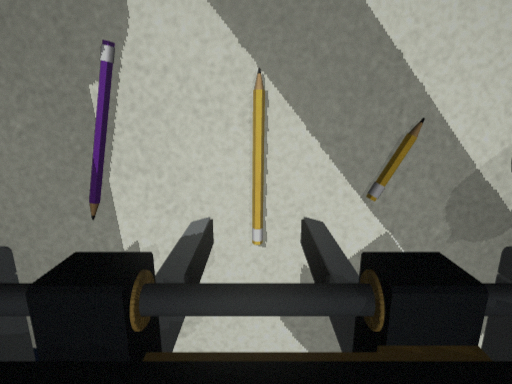

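The wrist view shows the long pencil from its tip (260,70) to its cap (257,243), aligned between the jaws. The short pencil (398,160) and the purple one (102,130) are both clear. Next I descend and grip.

```bash
python3 -m handwheel '[{"fingers":0.0,"x":0.002,"y":0.02,"z":0,"spin":0},{"fingers":0.0,"x":0.002,"y":0.045,"z":0,"spin":0},{"fingers":0.0,"x":0.002,"y":0.07,"z":0,"spin":0},{"fingers":0.0,"x":0.002,"y":0.09,"z":0,"spin":0},{"fingers":0.0,"x":0.002,"y":0.105,"z":0,"spin":0},{"fingers":0.0,"x":0.002,"y":0.115,"z":0,"spin":0},{"fingers":0.0,"x":0.002,"y":0.122,"z":0,"spin":0},{"fingers":0.0,"x":0.002,"y":0.127,"z":0,"spin":0},{"fingers":0.0,"x":0.002,"y":0.127,"z":0,"spin":0},{"fingers":0.0,"x":0.002,"y":0.127,"z":0,"spin":0}]' 20
python3 -m handwheel '[{"fingers":-1,"x":0,"y":0,"z":0,"spin":0},{"fingers":-1,"x":0,"y":0,"z":0,"spin":0},{"fingers":-1,"x":0,"y":0,"z":0,"spin":0},{"fingers":-1,"x":0,"y":0,"z":0,"spin":0},{"fingers":-1,"x":0,"y":0,"z":0,"spin":0},{"fingers":-1,"x":0,"y":0,"z":0,"spin":0},{"fingers":-1,"x":0,"y":0,"z":0,"spin":0},{"fingers":-1,"x":0,"y":0,"z":0,"spin":0},{"fingers":-1,"x":0,"y":0,"z":0,"spin":0},{"fingers":-1,"x":0,"y":0,"z":0,"spin":0}]' 25
```

```text
time_s: 2.15
ee_pos: [0.4759, -0.293, 0.0239]
eef_rot: [-1.571, -0.001, 0.248]
force: [0.0, -1.3, -0.0]
grip_width: 0.0471
time_s: 3.15
ee_pos: [0.4757, -0.2928, 0.0234]
eef_rot: [-1.571, -0.0, 0.248]
force: [-0.4, -0.0, 1.6]
grip_width: 0.0104
```

Width 10.4 mm means it is gripped, but only by the very fingertips (tips at z≈4.4 mm). I'll regrip 3 mm lower.

```bash
python3 -m handwheel '[{"fingers":-0.5,"x":0,"y":0,"z":0,"spin":0},{"fingers":-0.5,"x":0,"y":0,"z":0,"spin":0},{"fingers":-0.5,"x":0,"y":0.0015,"z":0,"spin":0},{"fingers":-0.5,"x":0,"y":0.003,"z":0,"spin":0},{"fingers":-0.5,"x":0,"y":0.003,"z":0,"spin":0},{"fingers":-1,"x":0,"y":0.003,"z":0,"spin":0},{"fingers":-1,"x":0,"y":0.003,"z":0,"spin":0},{"fingers":-1,"x":0,"y":0.003,"z":0,"spin":0},{"fingers":-1,"x":0,"y":0.003,"z":0,"spin":0},{"fingers":-1,"x":0,"y":0.003,"z":0,"spin":0}]' 25
python3 -m handwheel '[{"fingers":-1,"x":0,"y":-0.01,"z":0,"spin":0},{"fingers":-1,"x":0,"y":-0.02,"z":0,"spin":0},{"fingers":-1,"x":0,"y":-0.035,"z":0,"spin":0},{"fingers":-1,"x":0,"y":-0.05,"z":0,"spin":0},{"fingers":-1,"x":0,"y":-0.065,"z":0,"spin":0},{"fingers":-1,"x":0,"y":-0.08,"z":0,"spin":0},{"fingers":-1,"x":0,"y":-0.08,"z":0,"spin":0},{"fingers":-1,"x":0,"y":-0.08,"z":0,"spin":0},{"fingers":-1,"x":0,"y":-0.08,"z":0,"spin":0},{"fingers":-1,"x":0,"y":-0.08,"z":0,"spin":0}]'
python3 - <<'E'
from h import *
# grip TCP at holder y = -0.160, TCP z with pencil axis at 45mm: pencil ~15.5mm below TCP
go([*(H-.165*HY)[:2],.100],.1238)
E
```

```text
time_s: 4.15
ee_pos: [0.4757, -0.2928, 0.0204]
eef_rot: [-1.571, -0.0, 0.248]
force: [0.7, -0.5, -0.9]
grip_width: 0.0102
time_s: 5.15
ee_pos: [0.4754, -0.2927, 0.0997]
eef_rot: [-1.57, 0.001, 0.248]
force: [-0.6, -0.2, -0.4]
grip_width: 0.0103
t 5.15 pos [ 0.4754 -0.2927  0.0997] rot [-1.5699e+00  7.0000e-04  2.4790e-01] F [-0.6 -0.2 -0.4] w 0.0103
shift mm [193.   -0.3 220.3] spin 7.11
```

```bash
python3 -m handwheel '[{"fingers":-1,"x":0.022,"y":0,"z":0.025,"spin":0.8},{"fingers":-1,"x":0.044,"y":0,"z":0.05,"spin":1.6},{"fingers":-1,"x":0.066,"y":0,"z":0.075,"spin":2.4},{"fingers":-1,"x":0.088,"y":0,"z":0.1,"spin":3.2},{"fingers":-1,"x":0.11,"y":0,"z":0.125,"spin":4},{"fingers":-1,"x":0.132,"y":0,"z":0.15,"spin":4.9},{"fingers":-1,"x":0.154,"y":0,"z":0.175,"spin":5.7},{"fingers":-1,"x":0.176,"y":0,"z":0.2,"spin":6.5},{"fingers":-1,"x":0.193,"y":0,"z":0.22,"spin":7.11},{"fingers":-1,"x":0.193,"y":0,"z":0.22,"spin":7.11}]'
python3 - <<'E'
from h import *
go([*(H-.165*HY)[:2],.0605],.1238)
p,d=cams.camera('wrist');cal=cams.get_calibration('wrist');np.savez('pics/w2.npz',p=p,d=d,**cal)
cv2.imwrite('pics/w2.png',p[:,:,::-1])
W=cloud(cal,d);R=np.array([HY,[HY[1],-HY[0],0]]) # y,x of holder
L=(W-H); ly=L@HY; lx=L@R[1]
m=(d>0)&(W[...,2]>.02)&(abs(lx)<.03)&(abs(ly)<.05)
for a in (-.025,.025):
    k=m&(abs(ly-a)<.012)
    if k.any(): print('ear',a,k.sum(),'ly',np.median(ly[k]),'lx',np.percentile(lx[k],[1,50,99]),'z',np.percentile(W[...,2][k],[1,99]))
    t=k&(W[...,2]>.045);print(' top lx',np.percentile(lx[t],[1,99]))
hsv=cv2.cvtColor(p,cv2.COLOR_RGB2HSV);y=cv2.inRange(hsv,(12,110,50),(35,255,255))>0
y&=(d>0)&(ly<-.02)&(abs(lx)<.03)&(W[...,2]>.05)
print(y.sum())
for a in np.arange(-.16,-.03,.015):
    k=y&(abs(ly-a)<.0075)
    if k.any(): print(round(a,3),k.sum(),lx[k].mean().round(4),W[...,2][k].mean().round(4),np.nonzero(k)[1].mean().round(1),np.nonzero(k)[0].mean().round(1))
E
```

```text
time_s: 6.15
ee_pos: [0.6093, -0.0295, 0.0996]
eef_rot: [-1.57, 0.001, 0.127]
force: [0.6, -1.0, -0.8]
grip_width: 0.01
t 6.15 pos [ 0.6093 -0.0295  0.0996] rot [-1.5703e+00  6.0000e-04  1.2660e-01] F [ 0.6 -1.  -0.8] w 0.01
shift mm [-1.2 39.1 -2.1] spin 0.16
ear -0.025 1240 ly -0.027614485039381347 lx [-0.01775733  0.00022001  0.01755486] z [0.02098197 0.06495255]
 top lx [-0.01781904  0.01768793]Traceback (most recent call last):
  File "<stdin>", line 11, in <module>
    return _quantile_unchecked(
        a, q, axis, out, overwrite_input, method, keepdims, weights)
    return _ureduce(a,
                    func=_quantile_ureduce_func,
    ...<5 lines>...
                    overwrite_input=overwrite_input,
                    method=method)
    r = func(a, **kwargs)
    result = _quantile(arr,
                       quantiles=q,
    ...<2 lines>...
                       out=out,
                       weights=wgt)
    slices_having_nans = np.isnan(arr[-1, ...])
                                  ~~~^^^^^^^^^
IndexError: index -1 is out of bounds for axis 0 with size 0
```

View pics/w2.png

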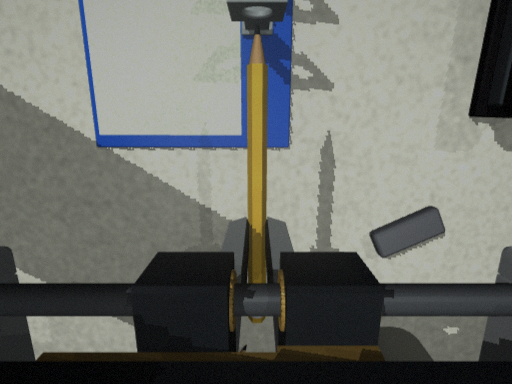

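The wrist view shows the pencil from its tip (258,36) down past the fingers, with the near ear and its hole at (257,14), well centred. Now I measure the pencil's height and lateral profile.

```bash
cat > prof.py <<'E'
from h import *
import sys
X=np.array([HY[1],-HY[0],0])
def prof(p,d,cal,zmin=.03):
    W=cloud(cal,d);L=W-H;ly=L@HY;lx=L@X
    hsv=cv2.cvtColor(p,cv2.COLOR_RGB2HSV);y=cv2.inRange(hsv,(8,70,40),(35,255,255))>0
    y&=(d>0)&(ly<.12)&(abs(lx)<.03)&(W[...,2]>zmin)
    for a in np.arange(-.28,.12,.015):
        k=y&(abs(ly-a)<.0075)
        if k.sum()>8: print(round(a,3),k.sum(),'lx',lx[k].mean().round(4),'ztop',np.percentile(W[...,2][k],80).round(4))
    if y.any(): print('far end ly',ly[y].max(),'near',ly[y].min())
if __name__=='__main__':
    f=np.load('pics/w2.npz');prof(f['p'],f['d'],f)
    p,d=cams.camera('side');cv2.imwrite('pics/s2.png',cv2.resize(p[130:280,200:340,::-1],None,fx=4,fy=4));print('side');prof(p,d,cams.get_calibration('side'))
E
python3 prof.py
```

```text
-0.22 71 lx 0.0005 ztop 0.0908
-0.19 378 lx 0.0004 ztop 0.0903
-0.175 362 lx 0.0006 ztop 0.0905
-0.16 413 lx 0.0005 ztop 0.0905
-0.145 2081 lx 0.0078 ztop 0.2051
-0.13 864 lx 0.0008 ztop 0.1969
-0.115 513 lx 0.0004 ztop 0.0903
-0.1 545 lx 0.0003 ztop 0.0903
-0.085 558 lx 0.0003 ztop 0.0903
-0.07 555 lx 0.0003 ztop 0.0902
-0.055 218 lx 0.0004 ztop 0.0884
far end ly -0.050640296739799626 near -0.225720028453657
side
-0.22 10 lx -0.0007 ztop 0.3819
-0.19 23 lx -0.0013 ztop 0.2098
-0.175 21 lx -0.002 ztop 0.2051
-0.16 10 lx -0.0049 ztop 0.1306
-0.1 10 lx -0.003 ztop 0.0906
-0.085 13 lx -0.0024 ztop 0.0901
-0.07 9 lx -0.0021 ztop 0.0897
far end ly -0.023929656517044266 near -0.2277573449878556
```

```bash
python3 -m handwheel '[{"fingers":-1,"x":0,"y":0.007,"z":0,"spin":0},{"fingers":-1,"x":0,"y":0.014,"z":0,"spin":0},{"fingers":-1,"x":0,"y":0.021,"z":0,"spin":0},{"fingers":-1,"x":0,"y":0.028,"z":0,"spin":0},{"fingers":-1,"x":0,"y":0.034,"z":0,"spin":0},{"fingers":-1,"x":0,"y":0.039,"z":0,"spin":0},{"fingers":-1,"x":0,"y":0.0398,"z":0,"spin":0},{"fingers":-1,"x":0,"y":0.0398,"z":0,"spin":0},{"fingers":-1,"x":0,"y":0.0398,"z":0,"spin":0},{"fingers":-1,"x":0,"y":0.0398,"z":0,"spin":0}]'
python3 -m handwheel '[{"fingers":-1,"x":0,"y":0,"z":0.005,"spin":0},{"fingers":-1,"x":0,"y":0,"z":0.01,"spin":0},{"fingers":-1,"x":0,"y":0,"z":0.015,"spin":0},{"fingers":-1,"x":0,"y":0,"z":0.02,"spin":0},{"fingers":-1,"x":0,"y":0,"z":0.025,"spin":0},{"fingers":-1,"x":0,"y":0,"z":0.03,"spin":0},{"fingers":-1,"x":0,"y":0,"z":0.035,"spin":0},{"fingers":-1,"x":0,"y":0,"z":0.04,"spin":0},{"fingers":-1,"x":0,"y":0,"z":0.04,"spin":0},{"fingers":-1,"x":0,"y":0,"z":0.04,"spin":0}]'
python3 - <<'E'
from prof import *
go([*(H-.047*HY)[:2],.0598],.1238)
p,d=cams.camera('wrist');cv2.imwrite('pics/w3.png',cv2.resize(p[:260,160:360,::-1],None,fx=2.3,fy=2.3));cal=cams.get_calibration('wrist');prof(p,d,cal)
W=cloud(cal,d);L=W-H;k=(d>0)&(abs(L@X)<.03)&(abs(L@HY+.025)<.008)&(W[...,2]>.052);print('ear',k.sum(),np.percentile((L@X)[k],[1,99]),np.percentile(W[...,2][k],95))
E
```

```text
time_s: 7.25
ee_pos: [0.6089, -0.0321, 0.0608]
eef_rot: [-1.571, -0.0, 0.124]
force: [-0.4, -0.0, 0.1]
grip_width: 0.0101
time_s: 8.25
ee_pos: [0.6038, 0.0076, 0.0605]
eef_rot: [-1.571, 0.0, 0.124]
force: [0.8, -0.8, 0.3]
grip_width: 0.0104
t 8.25 pos [0.6038 0.0076 0.0605] rot [-1.5708  0.      0.1241] F [ 0.8 -0.8  0.3] w 0.0104
shift mm [-0.3  0.7 78.4] spin 0.02
-0.19 71 lx 0.0002 ztop 0.0514
-0.16 154 lx 0.0004 ztop 0.0513
-0.145 378 lx 0.0003 ztop 0.0513
-0.13 375 lx 0.0004 ztop 0.0515
-0.115 663 lx 0.0007 ztop 0.164
-0.1 2581 lx 0.004 ztop 0.1663
-0.085 469 lx 0.0005 ztop 0.0513
-0.07 511 lx 0.0005 ztop 0.0513
-0.055 541 lx 0.0003 ztop 0.0512
-0.04 580 lx 0.0003 ztop 0.0512
-0.025 317 lx 0.0005 ztop 0.0511
-0.01 86 lx 0.0005 ztop 0.0486
far end ly -0.011757307148469558 near -0.18697902363632743
ear 906 [-0.01693515  0.01858767] 0.0649110659139318
```

View pics/w3.png

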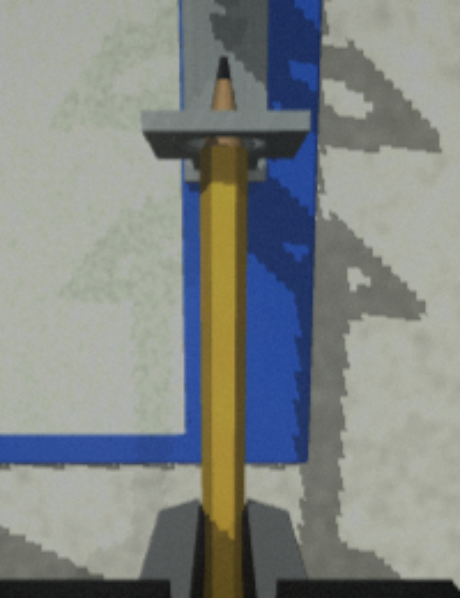

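The tip is through the first eyelet at crop (223,60), centred, with no contact force. I'll push on to the second ear.

```bash
python3 -m handwheel '[{"fingers":-1,"x":0,"y":0,"z":0.005,"spin":0},{"fingers":-1,"x":0,"y":0,"z":0.01,"spin":0},{"fingers":-1,"x":0,"y":0,"z":0.015,"spin":0},{"fingers":-1,"x":0,"y":0,"z":0.02,"spin":0},{"fingers":-1,"x":0,"y":0,"z":0.025,"spin":0},{"fingers":-1,"x":0,"y":0,"z":0.03,"spin":0},{"fingers":-1,"x":0,"y":0,"z":0.035,"spin":0},{"fingers":-1,"x":0,"y":0,"z":0.04,"spin":0},{"fingers":-1,"x":0,"y":0,"z":0.042,"spin":0},{"fingers":-1,"x":0,"y":0,"z":0.042,"spin":0}]'
python3 -m handwheel '[{"fingers":-1,"x":0,"y":0,"z":0.005,"spin":0},{"fingers":-1,"x":0,"y":0,"z":0.01,"spin":0},{"fingers":-1,"x":0,"y":0,"z":0.015,"spin":0},{"fingers":-1,"x":0,"y":0,"z":0.02,"spin":0},{"fingers":-1,"x":0,"y":0,"z":0.025,"spin":0},{"fingers":-1,"x":0,"y":0,"z":0.03,"spin":0},{"fingers":-1,"x":0,"y":0,"z":0.033,"spin":0},{"fingers":-1,"x":0,"y":0,"z":0.035,"spin":0},{"fingers":-1,"x":0,"y":0,"z":0.035,"spin":0},{"fingers":-1,"x":0,"y":0,"z":0.035,"spin":0}]'
python3 - <<'E'
from prof import *
go([*(H-.047*HY)[:2],.0598],.1238)
p,d=cams.camera('wrist');cv2.imwrite('pics/w4.png',cv2.resize(p[:260,160:360,::-1],None,fx=2.3,fy=2.3));cal=cams.get_calibration('wrist');prof(p,d,cal)
E
```

```text
time_s: 9.3
ee_pos: [0.5986, 0.0495, 0.0605]
eef_rot: [-1.571, -0.0, 0.124]
force: [-1.0, 0.1, -0.1]
grip_width: 0.0101
time_s: 10.3
ee_pos: [0.5943, 0.0838, 0.0605]
eef_rot: [-1.571, 0.0, 0.124]
force: [0.4, -0.3, 0.7]
grip_width: 0.01
t 10.3 pos [0.5943 0.0838 0.0605] rot [-1.5708  0.      0.1239] F [ 0.4 -0.3  0.7] w 0.01
shift mm [-0.3  0.7  1.6] spin 0.0
-0.115 49 lx 0.0004 ztop 0.0513
-0.1 18 lx -0.0001 ztop 0.0522
-0.085 100 lx 0.0006 ztop 0.0512
-0.07 382 lx 0.0003 ztop 0.0514
-0.055 365 lx 0.0002 ztop 0.0514
-0.04 407 lx 0.0002 ztop 0.0514
-0.025 2462 lx 0.0046 ztop 0.1663
-0.01 570 lx 0.0004 ztop 0.0517
0.005 521 lx 0.0003 ztop 0.0513
0.02 402 lx 0.0005 ztop 0.0512
0.035 531 lx 0.0003 ztop 0.0513
0.05 476 lx 0.0004 ztop 0.051
0.065 113 lx 0.0005 ztop 0.0487
far end ly 0.06505934693096606 near -0.11026791903237669
```

View pics/w4.png

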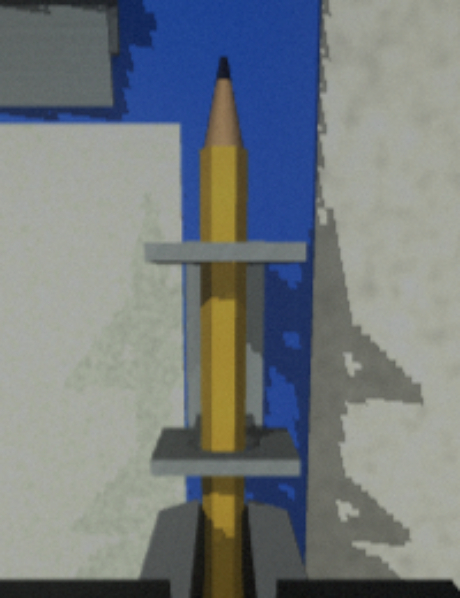

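The pencil is through both eyelets: tip at crop (223,60), ears at (225,250) and (225,450), fingers short of the near ear. I'll lower it about 3.5 mm onto the hole bottoms, open gently, and rise.

```bash
python3 -m handwheel '[{"fingers":-1,"x":0,"y":0.001,"z":0,"spin":0},{"fingers":-1,"x":0,"y":0.002,"z":0,"spin":0},{"fingers":-1,"x":0,"y":0.003,"z":0,"spin":0},{"fingers":-1,"x":0,"y":0.0035,"z":0,"spin":0},{"fingers":-1,"x":0,"y":0.0035,"z":0,"spin":0},{"fingers":-0.8,"x":0,"y":0.0035,"z":0,"spin":0},{"fingers":-0.7,"x":0,"y":0.0035,"z":0,"spin":0},{"fingers":-0.5,"x":0,"y":0.0035,"z":0,"spin":0},{"fingers":-0.4,"x":0,"y":0.0035,"z":0,"spin":0},{"fingers":-0.4,"x":0,"y":0.0035,"z":0,"spin":0}]'
python3 -m handwheel '[{"fingers":-0.4,"x":0,"y":-0.005,"z":0,"spin":0},{"fingers":-0.4,"x":0,"y":-0.015,"z":0,"spin":0},{"fingers":-0.4,"x":0,"y":-0.03,"z":0,"spin":0},{"fingers":-0.4,"x":0,"y":-0.05,"z":0,"spin":0},{"fingers":-0.4,"x":0,"y":-0.07,"z":0,"spin":0},{"fingers":-0.4,"x":0,"y":-0.09,"z":0,"spin":0},{"fingers":-0.4,"x":0,"y":-0.11,"z":-0.03,"spin":0},{"fingers":-0.4,"x":0,"y":-0.12,"z":-0.06,"spin":0},{"fingers":-0.4,"x":0,"y":-0.12,"z":-0.09,"spin":0},{"fingers":-0.4,"x":0,"y":-0.12,"z":-0.09,"spin":0}]'
python3 - <<'E'
from prof import *
for n in ['wrist','top']:
    p,d=cams.camera(n);cal=cams.get_calibration(n);print(n);prof(p,d,cal)
    q=p[:300,100:420] if n=='wrist' else p[80:300,150:430]
    cv2.imwrite(f'pics/{n}5.png',cv2.resize(q[...,::-1],(640,600) if n=='wrist' else (763,600)))
E
```

```text
time_s: 11.35
ee_pos: [0.5943, 0.084, 0.0571]
eef_rot: [-1.571, -0.0, 0.124]
force: [0.0, 0.3, 0.4]
grip_width: 0.0281
time_s: 12.35
ee_pos: [0.6058, -0.0083, 0.1788]
eef_rot: [-1.572, -0.002, 0.121]
force: [0.7, 0.4, -0.4]
grip_width: 0.0281
wrist
-0.145 9 lx -0.0117 ztop 0.2625
-0.13 44 lx -0.017 ztop 0.2814
-0.115 2315 lx 0.0066 ztop 0.2841
-0.1 24 lx -0.0006 ztop 0.0321
-0.085 143 lx -0.0005 ztop 0.0355
-0.07 162 lx -0.0003 ztop 0.0381
-0.055 181 lx -0.0003 ztop 0.0408
-0.04 186 lx -0.0002 ztop 0.0436
-0.025 146 lx 0.0001 ztop 0.046
-0.01 231 lx -0.0001 ztop 0.0488
0.005 255 lx -0.0 ztop 0.0515
0.02 249 lx 0.0001 ztop 0.0543
far end ly 0.028938496623829305 near -0.14825190446540065
top
-0.19 137 lx -0.0067 ztop 0.4733
-0.175 179 lx -0.0094 ztop 0.4699
-0.16 258 lx -0.0083 ztop 0.4659
-0.145 280 lx -0.0068 ztop 0.4656
-0.13 296 lx -0.0053 ztop 0.4656
-0.115 288 lx -0.0025 ztop 0.4658
-0.1 156 lx 0.006 ztop 0.4719
-0.085 196 lx -0.0055 ztop 0.4783
-0.04 23 lx -0.0014 ztop 0.0441
-0.025 19 lx -0.0013 ztop 0.0488
-0.01 24 lx -0.0008 ztop 0.0491
0.005 24 lx -0.0009 ztop 0.0514
0.02 21 lx -0.0006 ztop 0.056
0.035 23 lx -0.0011 ztop 0.058
0.05 16 lx 0.0002 ztop 0.0587
far end ly 0.059463368674272384 near -0.19558265319438203
```

View pics/wrist5.png

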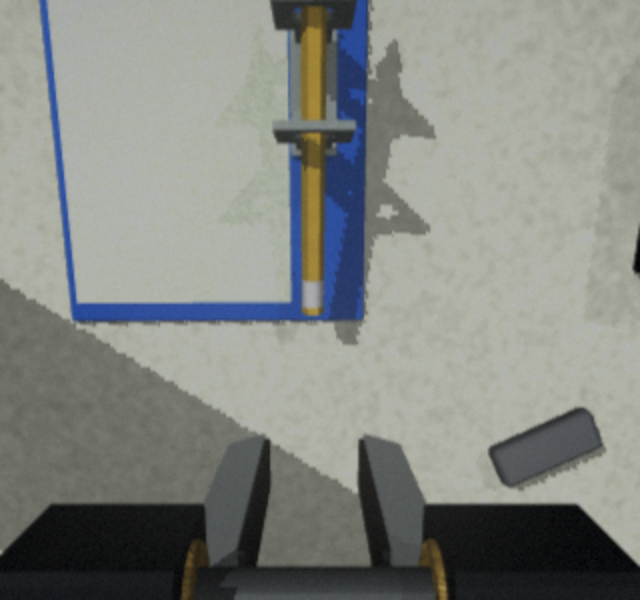

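The pencil is released and sits in both eyelets, with its cap end at crop (312,310). It tilted about 0.18 rad because its weight lies over the near ear. That is inside the 0.25 limit, and the hole clearance prevents more. I'll check that it is at rest and that nothing else moved.

```bash
python3 -m handwheel '[{"fingers":-0.4,"x":0,"y":-0.02,"z":-0.01,"spin":0},{"fingers":-0.4,"x":0,"y":-0.04,"z":-0.02,"spin":0},{"fingers":-0.4,"x":0,"y":-0.05,"z":-0.03,"spin":0},{"fingers":-0.4,"x":0,"y":-0.05,"z":-0.03,"spin":0},{"fingers":-0.4,"x":0,"y":-0.05,"z":-0.03,"spin":0},{"fingers":-0.4,"x":0,"y":-0.05,"z":-0.03,"spin":0},{"fingers":-0.4,"x":0,"y":-0.05,"z":-0.03,"spin":0},{"fingers":-0.4,"x":0,"y":-0.05,"z":-0.03,"spin":0},{"fingers":-0.4,"x":0,"y":-0.05,"z":-0.03,"spin":0},{"fingers":-0.4,"x":0,"y":-0.05,"z":-0.03,"spin":0}]'
python3 - <<'E'
from prof import *
def fit(n):
    p,d=cams.camera(n);cal=cams.get_calibration(n);W=cloud(cal,d);L=W-H;ly=L@HY;lx=L@X
    hsv=cv2.cvtColor(p,cv2.COLOR_RGB2HSV)
    y=(cv2.inRange(hsv,(8,70,40),(35,255,255))>0)&(d>0)&(abs(lx)<.02)&(W[...,2]>.02)&(W[...,2]<.075)&(ly>-.11)&(ly<.1)
    Q=np.c_[ly,][...] if 0 else np.c_[ly[y],lx[y],L[...,2][y]]
    a=np.polyfit(Q[:,0],Q[:,1],1);b=np.polyfit(Q[:,0],Q[:,2],1)
    print(n,y.sum(),'slopes',a[0].round(3),b[0].round(3),'angle',np.hypot(a[0],np.arctan(b[0])).round(3),'at -.02 lx',np.polyval(a,-.02).round(4),'axis z',(np.polyval(b,-.02)-.0053).round(4),'ly',Q[:,0].min().round(4),Q[:,0].max().round(4))
    return p
fit('wrist');fit('wrist');p=fit('top')
f=np.load('pics/top0.npz');D=cv2.absdiff(p,f['p']).max(-1)
for k,(u,v) in dict(short=(352,171),eraser=(281,120),cup=(119,138),mug=(343,105),pad=(121,237),stapler=(218,105)).items():
    print(k,np.percentile(D[v-20:v+20,u-20:u+20],[50,95,99]))
fit('side')
cv2.imwrite('pics/top6.png',cv2.resize(p[60:320,80:440,::-1],(800,578)))
E
```

```text
time_s: 13.45
ee_pos: [0.6091, -0.0351, 0.2269]
eef_rot: [-1.571, 0.0, 0.124]
force: [0.2, 0.3, -0.5]
grip_width: 0.0281
wrist 1148 slopes 0.01 0.172 angle 0.171 at -.02 lx 0.0001 axis z -0.0042 ly -0.1098 0.0238
wrist 1147 slopes 0.011 0.172 angle 0.17 at -.02 lx 0.0001 axis z -0.0042 ly -0.1098 0.0241
top 211 slopes 0.005 0.172 angle 0.171 at -.02 lx -0.0009 axis z -0.005 ly -0.0893 0.0589
short [25. 84. 85.]
eraser [ 85. 111. 116.]
cup [25. 34. 35.]
mug [23.   48.   76.01]
pad [33. 35. 36.]
stapler [22. 34. 35.]
side 100 slopes 0.018 0.168 angle 0.168 at -.02 lx -0.0012 axis z -0.0056 ly -0.1098 0.0533
```

View pics/top6.png

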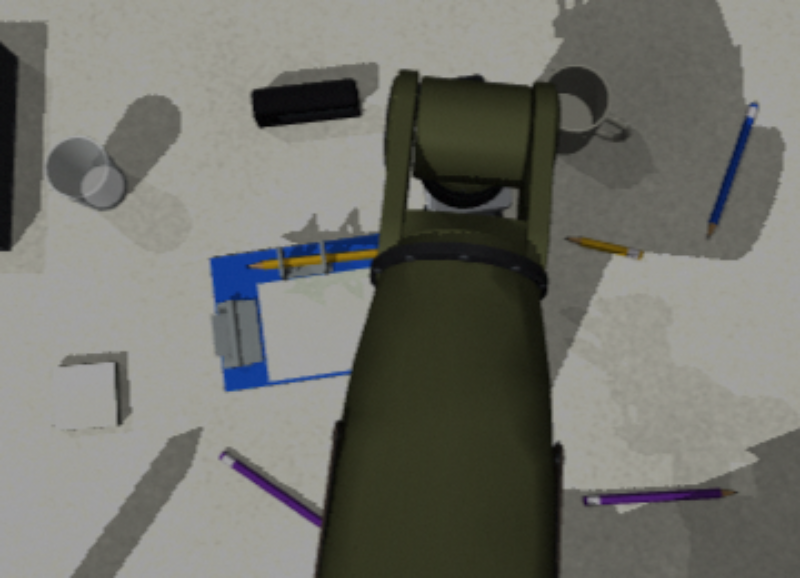

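Top view: the pencil runs through both ears, tip at crop (250,267). The stapler, cup, pad, mug and short pencil are where they started. The eraser is hidden by the arm here, but the last wrist view showed it undisturbed. Handing in.

```bash
python3 -c "
from station import workorder
print(workorder.hand_in())"
```

```text
the job is handed in; nothing more can be done
None
```

The long yellow pencil is through both eyelets and released, and I handed the job in at about 14 s of the 48 s allowed. The hand-in reported no verdict.

I gripped it towards its capped end, regripping once because the first hold was only by the fingertips. It then went in point first, with no noticeable contact force at the end of each step.

**Position:** The tip is roughly 67 mm beyond the holder's middle on one side and the blunt end roughly 110 mm on the other; both need over 35 mm. The pencil's middle is within about 1 mm of the line across and 4–6 mm below it, against a limit of 16 mm.

**Tilt:** After release it tipped, because its weight lies close to the near ear. The tilt is about 0.17 rad on all three cameras, against a limit of 0.25 rad. I left it there, since the holes stop it tipping much further.

**At rest:** Two consecutive wrist readings were identical, and the gripper was well clear.

**Other objects:** The short pencil, cup, mug, pad and stapler looked unmoved in the last top view. My numeric image comparison for this was inconclusive because the arm and its shadow changed the picture. The arm hid the eraser in that view. It showed in two earlier wrist views and I never reached near it, but I did not measure its position.

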